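Put the darning mushroom away and lock the bayonet lid

ROBOT

A 7-joint arm with a two-finger parallel gripper is mounted at the origin on a cart in front of the work surface, level with it; the furniture and walls round the work are solid. World frame = base frame: x ahead of the robot, y to its left, z up, the work surface at z = 0. Lengths are in m, angles in degrees, forces in N, time in s.
With the tool pointing down it reaches from about 0.4 to 0.9 m from the base axis. Payload 5.5 kg.
Tool frame: the origin (TCP) lies on the centre line of the jaws, within the pads' length; the fingertips stand arm.nose_length ahead of it and the grasp point (between the pads) lies 5 mm behind it (arm.nose_length is the distance from the TCP to the fingertips, in m); z points along the fingers, y is the line along which they close (so a half turn about z gives the same grasp; the last joint's range is limited). The gripper opens to 85 mm and grips with 20 to 120 N. Pads are 22 mm wide; open, the fingers measure 114 mm over their backs; the gripper's body (76 mm by 85 mm) begins 54 mm behind the grasp point. The pads swing forward as they close: fully open they stand 13 mm farther back than shut.
Start: joints at [81.658, 28.699, -24.465, 88.831, 12.651, 65.22, -12.049], TCP at [0.258, -0.596, 0.245] pointing down, gripper open.
Joint ranges: [-164.97, 164.97], [-17.58, 116.51], [-87.97, 89.64], [11.32, 138.91], [-80.73, 260.73], [10.89, 115.49], [-147.41, 147.41]. Speed limits (degrees/s): [147.25, 147.25, 180, 180, 180, 180, 180].

INTERFACE

Orientations are given as [roll, pitch, yaw] about the fixed x, y, z axes, in that order (R = Rz(yaw) Ry(pitch) Rx(roll)).
In Python, from bench import get_state, optics, ticket, recognise, trace, tip_of, arm gives the robot as it stands.
- The arm moves only by the tool servo_tool, never from a script. Its argument "increments" is one flat list of numbers, 4 for each row, row after row: the shift along the tool's x, y, z in mm, then the turn about the tool's z in degrees. In form: [dx, dy, dz, roll, dx, dy, dz, roll, ...]. A call has 1 to 8 rows; each row shifts and turns the commanded pose from where the row before left it, along the tool's axes as they then stand; what a row does not reach is not made up. A row lasts 1/12 s, in which the tool goes at most 41.7 mm and 7.16 degrees, less where a joint would pass 70% of its speed; a pose out of reach is approached as far as the arm can. A call is refused whole if a number of a shift passes 41.7 or a number of a turn 7.16, either way. A call with a gripper value outside its range is refused whole. "fingers" is the gripper command: -1 is shut, 1 is fully open, values between are in proportion, set as the call begins (left out, the last holds). The fingers move at their own pace and stop on an object; "squeeze" is the grip in N (left out, the last holds). Time passes only in rows, so rows that do not move let the fingers close. It gives the time, the measured TCP pose, the force, the opening and the grip force at its end, in the units of the state.
- get_state(): the state, without advancing time (a new reading comes with each control period).
- optics.grab_frame(name): name is "side" or "top"; returns the picture (384x512x3 uint8, blue, green, red); there is no depth.
- optics.camera_params(name): a dict with "camera_matrix" (3x3 intrinsics, pixels), "extrinsics" (4x4, takes a point from world to camera coordinates). Camera axes: x right, y down, z forward; pixel columns grow to the right and rows downward; lengths in m; the calibration is good to about 2 mm. A picture is of the moment at which its call begins. camera_params takes no time and is no camera call.
- ticket.job_done(): hands the job in; it is judged then, once.
Trained networks look in the newest picture that a camera, given by its name, has taken for a name from the list of things; names that differ only in an ending like _2 or _b are one class to them, and where a whole thing is asked for, a point or a joint stands for the part that bears it (a point fixed in the world has none). Each returns a list of dicts, best first, with "score" (0 to 1); they miss things now and then, are a little off and sometimes report something else, mostly with a low value. They report only what shows in the picture. A call takes as long as a camera call.
- recognise(camera, label): "rect" ([centre column, centre row, width, height] in pixels, round what is visible of it).
- trace(camera, label): "region" (384x512 bool, what is visible of it) and "rect" ([centre column, centre row, width, height] in pixels, round what is visible of it).
- tip_of(camera, label): "xy" ([column, row] in pixels: a listed point, or the origin of a listed thing).
The state is a dict: "clock": time; "joint_positions": joint angles; "joint_velocities": joint speeds; "joint_efforts": joint torques, N m; "tool_pos": TCP position; "ee_rot": TCP orientation; "wrist_force": force on the tool from outside, world axes, zero at the start; "wrist_torque": the same for the moment, N m; "grip_width": finger opening in m; "gripper_force": force on a finger pad.
Only numpy, scipy, OpenCV 4.12 (cv2) and the standard library are available. Lean on these libraries where they do the work, as an engineer would, in place of code of your own. Each camera call takes 0.05 s, during which the arm holds its last target. There are 200 camera calls.

TASK

Stand the darning mushroom, cap down, inside the open canister, setting it down gently on the floor rather than dropping it. Then close the canister with the lid that fits it (the wider of the two loose lids): line its two lugs up with the slots in the rim, press it down and twist it clockwise (seen from above) about a quarter turn until it is locked, then let go. Leave the button jar, the smaller lid and the two thread spools where they stand.

Things in the scene. Friction and masses are not known exactly. Their poses are not given: they have to be found in the camera images.
- canister: Open aluminium canister, fixed to the table on a wooden foot 124 mm across. Outside 107 mm across, inside 97 mm, inner floor 6 mm above the table. Origin on the axis at table height, z up. Its x axis, both ways, is where the lid's lugs lie when LOCKED; two upright brass ribs on the outer wall mark it. The two SLOTS lie 80 degrees counter-clockwise of that (+80 and +260 degrees from x).
- mouth (a point): Centre of the canister's mouth, 120 mm above the table: a hole 80 mm across in a brass rim flange 7 mm thick. Two slots, one across from the other, 25 mm wide, reaching out to 48 mm from the axis, let the lid's lugs through. Under the flange the lugs run 80 degrees clockwise from the slots to the locked place, and meet a stop 4 degrees past it; counter-clockwise is blocked at once.
- gasket (a joint): Sprung black rubber gasket ring (97 to 105 mm across) on the rim: 0 = up, standing 6 mm proud; 0.006 m = pressed flush. It takes 3.2 N to start and 8 N to press flush. At the locked place the flange's underside has a 2 mm deep pocket into which the gasket lifts each lug when the lid is let go.
- lid: The lid that fits: aluminium disc 110 mm across, 8 mm thick; below it a hollow plug 76 mm across, 24 mm deep (lowest 5 mm rounded in to 66 mm); on top an upright wooden grip bar 66 mm long (along x), 14 mm thick, 34 mm high. About 160 g. Stands on its plug; origin at the centre of the plug's underside, z up: disc from 24 to 32 mm, bar from 32 to 66 mm. A half turn gives the same lid.
- lug (a point): Outer middle of the lid's lug at +x, 44 mm from the axis; a second one is at -x, so the lugs lie under the ends of the bar. Each is 14 mm wide, from 8.5 to 14.5 mm above the lid's origin. Height of the lid's origin above the table: lugs in the slots, resting on the gasket 102 mm; pressed home 96 mm; the lugs turn under the flange only below 98.5 mm; locked and let go 100.5 mm.
- mushroom: Pale wooden darning mushroom, 108 mm tall, standing on its cap: cap 68 mm across and 30 mm high, then a stem 20 mm across that ends in a knob 24 mm across, 72 to 108 mm above the underside. Origin at the centre of the underside, z up. About 90 g. In the canister its top stands 6 mm below the rim. Inside the mouth open the fingers only a little.
- small_lid: Bystander: the lid of another jar, of the same make but smaller: disc 82 mm across, grip bar 50 mm long, 66 mm tall over all. Origin at the centre of its underside.
- jar: Bystander: glass jar of buttons with a grey screw cap, 90 mm tall, 64 mm across. Origin at the centre of its underside.
- big_spool: Bystander: wooden thread spool, 42 mm across, 60 mm tall, upright. Origin at the centre of its underside.
- little_spool: Bystander: wooden thread spool, 35 mm across, 46 mm tall, upright. Origin at the centre of its underside.

How it is judged (in metres and radians):
On the way:
1. the mushroom stands inside the canister (horizontal distance between mushroom and canister below 0.016 m and z of mushroom in the frame of canister below 0.014 m and angle between mushroom's own z axis and vertical below 0.15 rad), for 0.2 s.
At the end, for the whole second after the job is handed in: The mushroom stands cap down on the canister's floor (within 18 mm of the axis, which the walls ensure) and the wider lid is locked on the canister: level, centred within 5 mm, its lugs under the rim (origin below 102.5 mm) and within 8.5 degrees of the locked direction, at rest (angle between the x axis of lid and the x axis of canister, either way round below 0.15 rad and z of lid in the frame of canister between 0.094 and 0.1025 m and horizontal distance between lid and canister below 0.005 m and angle between lid's own z axis and vertical below 0.06 rad and linear speed of lid below 0.02 m/s and horizontal distance between mushroom and canister below 0.018 m and z of mushroom in the frame of canister below 0.018 m and angle between mushroom's own z axis and vertical below 0.2 rad); the robot touches nothing.
It fails at once if the button jar was disturbed (moved more than 30 mm) (distance of jar from where it was at the start of the episode above 0.03 m).
It fails at once if the smaller lid was disturbed (moved more than 30 mm) (distance of small_lid from where it was at the start of the episode above 0.03 m).
It fails at once if the bigger spool was disturbed (moved more than 30 mm) (distance of big_spool from where it was at the start of the episode above 0.03 m).
It fails at once if the smaller spool was disturbed (moved more than 30 mm) (distance of little_spool from where it was at the start of the episode above 0.03 m).
It fails at once if the mushroom was dropped into the canister (faster than 0.7 m/s inside it) (horizontal distance between mushroom and canister below 0.03 m and z of mushroom in the frame of canister below 0.1 m and linear speed of mushroom above 0.7 m/s).
It also fails if it takes over 56 s, if anything falls off the work surface, if the arm or the gripper's body presses on something with over 40 N, if the wrist force passes 120 N, or if a joint passes its speed limit or range.

## Working session

There is one attempt and no reset: what is moved stays moved. The work goes in short steps, Python scripts to look and compute and a tool call to move; the robot and the scene stay as the last step left them, time stands still between calls to the robot, and variables do not carry over. Pictures are saved under pics/ and viewed, at most 10 in all, crops included, and the job is handed in when it is done.

Besides the shell and the picture viewer there is one more tool, called as name(argument=value, ...) on one line, values as JSON. servo_tool: Moves the arm, as the interface text tells. Its arguments: {"type":"object","properties":{"increments":{"type":"array"},"fingers":{"type":"number"},"squeeze":{"type":"number"}},"required":["increments"]}

```bash
ls; mkdir -p pics; python3 - <<'E'
from bench import get_state, optics, arm
import cv2,numpy as np
s=get_state();print({k:np.round(v,3).tolist() for k,v in s.items()},arm.nose_length)
for c in("side","top"):
    cv2.imwrite(f"pics/{c}0.png",optics.grab_frame(c))
    p=optics.camera_params(c);E=np.array(p["extrinsics"]);print(c,np.round(p["camera_matrix"],1).tolist(),np.round(E,3).tolist(),(-E[:3,:3].T@E[:3,3]).round(3))
E
```

```text
pics
{'clock': 0.0, 'joint_positions': [81.656, 28.755, -24.453, 88.891, 12.652, 65.22, -12.05], 'joint_velocities': [0.039, -0.023, -0.011, -0.015, 0.036, -0.018, 0.028], 'joint_efforts': [-0.0, -56.952, -5.816, -28.094, 0.011, 0.012, 0.0], 'tool_pos': [0.258, -0.596, 0.244], 'ee_rot': [-179.888, -0.003, 23.427], 'wrist_force': [0.29, 0.364, -0.08], 'wrist_torque': [-0.012, 0.055, -0.023], 'gripper_force': 0.0, 'grip_width': 0.085} 0.014
side [[425.0, 0.0, 255.9], [0.0, 425.0, 194.2], [0.0, 0.0, 1.0]] [[0.979, -0.201, -0.021, -0.567], [-0.128, -0.536, -0.834, 0.089], [0.156, 0.82, -0.551, 1.03], [0.0, 0.0, 0.0, 1.0]] [ 0.406 -0.91   0.63 ]
top [[378.0, 0.0, 257.6], [0.0, 378.0, 192.3], [0.0, 0.0, 1.0]] [[0.0, -1.0, -0.011, -0.124], [-0.983, 0.002, -0.184, 0.546], [0.184, 0.011, -0.983, 0.87], [0.0, 0.0, 0.0, 1.0]] [ 0.377 -0.135  0.954]
```

View pics/side0.png

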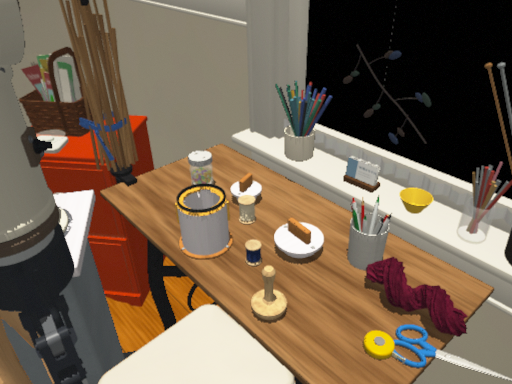

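View pics/top0.png

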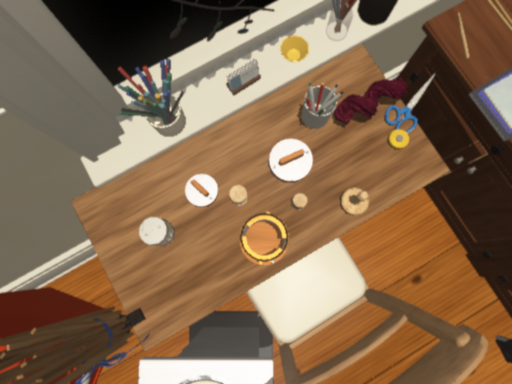

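```bash
cat > h.py <<'E'
from bench import get_state, optics, recognise, trace, tip_of, arm
import cv2,numpy as np
def cam(c):
    p=optics.camera_params(c);return np.array(p["camera_matrix"],float),np.array(p["extrinsics"],float)
def ray(c,uv,z):
    K,E=cam(c);o=-E[:3,:3].T@E[:3,3]
    d=E[:3,:3].T@np.linalg.inv(K)@np.array([uv[0],uv[1],1.])
    return o+d*(z-o[2])/d[2]
def proj(c,P):
    K,E=cam(c);q=K@(E[:3,:3]@np.asarray(P,float)+E[:3,3]);return q[:2]/q[2]
def tri(obs):
    A=[];b=[]
    for c,uv in obs:
        K,E=cam(c);o=-E[:3,:3].T@E[:3,3];d=E[:3,:3].T@np.linalg.inv(K)@np.array([uv[0],uv[1],1.]);d/=np.linalg.norm(d)
        M=np.eye(3)-np.outer(d,d);A.append(M);b.append(M@o)
    return np.linalg.solve(sum(A),sum(b))
E
python3 - <<'E'
from h import *
zs=dict(canister=0,mouth=.12,lid=0,lug=.0115,mushroom=0,small_lid=0,jar=0,big_spool=0,little_spool=0)
for n,z in zs.items():
    for c in("side","top"):
        r=tip_of(c,n)
        for q in r[:2]: print(n,c,round(q["score"],2),np.round(q["xy"],1),ray(c,q["xy"],z).round(4))
E
```

```text
canister side 0.56 [207.2 242.6] [ 0.4349 -0.145   0.    ]
canister top 0.9 [264.6 239.5] [ 0.4352 -0.1419  0.    ]
mouth side 0.75 [201.9 200.2] [ 0.4335 -0.1474  0.12  ]
mouth top 0.88 [265.5 235.6] [ 0.4364 -0.143   0.12  ]
lid side 0.56 [296.1 247. ] [ 0.6296 -0.2058  0.    ]
lid top 0.55 [289.8 163.3] [ 0.6324 -0.2081  0.    ]
lid top 0.38 [236.4 195.6] [ 0.5472 -0.0699  0.    ]
lug side 0.72 [311.  249.7] [ 0.6548 -0.2348  0.0115]
lug side 0.34 [204.5 240. ] [ 0.4294 -0.1484  0.0115]
lug top 0.72 [305.  154.1] [ 0.6537 -0.2468  0.0115]
mushroom side 0.72 [269.1 308.5] [ 0.5297 -0.3668  0.    ]
mushroom top 0.73 [351.9 201.1] [ 0.5325 -0.3648  0.    ]
small_lid side 0.89 [244.1 197.3] [0.5511 0.0197 0.    ]
small_lid top 0.87 [202.9 191.9] [0.557  0.0165 0.    ]
jar side 0.83 [202.7 181.7] [0.4511 0.1249 0.    ]
jar top 0.74 [162.4 234.8] [0.447  0.1159 0.    ]
big_spool side 0.91 [247.9 219. ] [ 0.5431 -0.0774  0.    ]
big_spool side 0.16 [253.  258.1] [ 0.5275 -0.2204  0.    ]
big_spool top 0.74 [237. 196.] [ 0.5462 -0.0714  0.    ]
little_spool side 0.71 [254.4 258.4] [ 0.5303 -0.222   0.    ]
little_spool top 0.71 [300.7 205. ] [ 0.5226 -0.2342  0.    ]
```

The side view shows the canister at (205,220), wide lid at (298,239), mushroom at (269,295), and little spool at (254,252). The top view has the canister at (265,238), lid at (291,160) and mushroom at (355,201). Next I'll zoom in for the angles.

```bash
python3 - <<'E'
from h import *
t=cv2.imread("pics/top0.png");s=cv2.imread("pics/side0.png")
a=cv2.resize(t[200:275,225:305],None,fx=5,fy=5,interpolation=cv2.INTER_CUBIC)
b=cv2.resize(s[178:258,170:240],(385,440),interpolation=cv2.INTER_CUBIC)
W=np.zeros((440,790,3),np.uint8);W[:375,:400]=a;W[:,402:787]=b;cv2.imwrite("pics/crop1.png",W)
# lid bar: orange-brown region in both
for c,im,(x0,x1,y0,y1) in(("top",t,(270,315,138,182)),("side",s,(275,325,215,258))):
    g=im[y0:y1,x0:x1].astype(int); m=((g[...,2]-g[...,0])>60)
    n,l,st,ce=cv2.connectedComponentsWithStats(m.astype(np.uint8))
    print(c,st.tolist(),ce.round(1).tolist())
    h=cv2.cvtColor(im[y0:y1,x0:x1],cv2.COLOR_BGR2HSV)
    for k in range(1,n):
        if st[k,4]<40: continue
        ys,xs=np.where(l==k);pts=np.c_[xs+x0,ys+y0].astype(np.float32)
        r=cv2.minAreaRect(pts);print(r,[ray(c,p,.06).round(4).tolist() for p in cv2.boxPoints(r)])
for n in("mushroom","lid","canister"):
    for c in("top","side"):
        r=trace(c,n)
        if r:
            q=r[0]["region"];ys,xs=np.where(q);print(n,c,round(r[0]["score"],2),np.round(r[0]["rect"],1),q.sum(),xs.mean().round(1),ys.mean().round(1))
            np.save(f"pics/{n}_{c}.npy",q)
E
```

```text
top [[0, 0, 44, 44, 1423], [0, 0, 18, 13, 80], [24, 0, 21, 44, 277], [10, 11, 24, 15, 146], [0, 34, 12, 10, 54]] [[20.4, 22.3], [4.5, 3.2], [39.4, 20.9], [21.3, 18.2], [3.4, 40.4]]
((278.5, 144.0), (12.0, 17.0), 90.0) [[0.681, -0.1556, 0.06], [0.6809, -0.1976, 0.06], [0.6501, -0.1971, 0.06], [0.6502, -0.1554, 0.06]]
((304.0, 159.5), (43.0, 20.0), 90.0) [[0.6808, -0.2149, 0.06], [0.6807, -0.2642, 0.06], [0.572, -0.2613, 0.06], [0.5721, -0.213, 0.06]]
((291.3287658691406, 156.12327575683594), (5.627719879150391, 26.317867279052734), 65.55604553222656) [[0.6273, -0.1753, 0.06], [0.6548, -0.2344, 0.06], [0.6417, -0.2398, 0.06], [0.6143, -0.1808, 0.06]]
((273.2945861816406, 179.19554138183594), (14.212668418884277, 6.965615749359131), 39.28940963745117) [[0.5812, -0.1443, 0.06], [0.5946, -0.1551, 0.06], [0.5722, -0.1816, 0.06], [0.5589, -0.1708, 0.06]]
side [[0, 7, 49, 36, 1278], [0, 0, 50, 43, 850], [0, 31, 1, 1, 1], [0, 34, 1, 1, 1], [0, 36, 6, 7, 20]] [[23.2, 27.6], [27.0, 10.6], [0.0, 31.0], [0.0, 34.0], [1.4, 40.1]]
((299.5, 236.0), (42.0, 49.0), 90.0) [[0.5926, -0.1559, 0.06], [0.7, -0.1812, 0.06], [0.6536, -0.3144, 0.06], [0.5592, -0.2927, 0.06]]
mushroom top 0.65 [356.1 201.6  28.7  27.2] 603 355.0 201.1
mushroom side 0.84 [267.  291.4  35.2  51.4] 1147 268.1 298.0
lid top 0.63 [291.8 159.2  44.7  41.3] 1394 290.5 159.6
lid side 0.86 [298.6 238.8  45.6  41.3] 1380 297.9 239.1
canister top 0.85 [265.8 239.4  49.1  52.7] 2020 263.9 238.6
canister side 0.58 [203.8 221.9  59.   75.8] 3573 202.9 221.6
```

View pics/crop1.png

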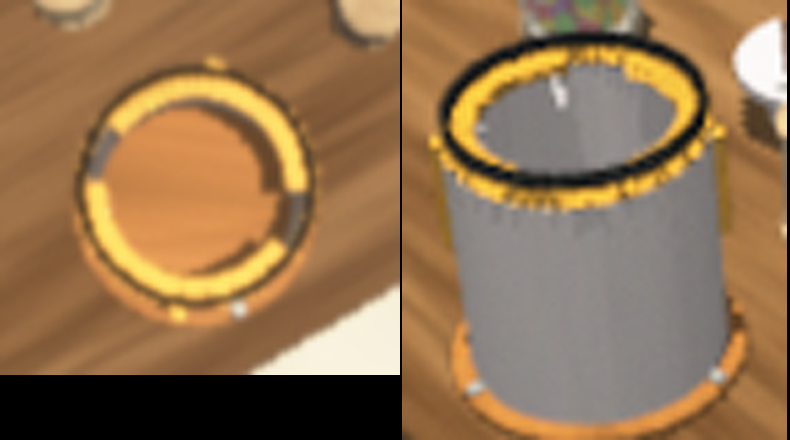

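The crop shows the slots at top-view pixels (245.6,230.6) and (283.4,243.6), and the ribs at (268,212) and (261,263). That puts the locked axis at about -8° in yaw and the slots at about 72°. The bar lies at about -65° (= 115°). I'm moving toward the mushroom now.

servo_tool(increments=[30, -9, -10, 0, 34, -10, -10, 0, 34, -10, 0, 0, 34, -10, 0, 0, 34, -10, 0, 0, 34, -10, 0, 0, 34, -10, 0, 0, 34, -10, 0, 0], fingers=1, squeeze=40)

```text
clock: 1.97
tool_pos: [0.4741, -0.4162, 0.2656]
ee_rot: [180.0, -0.0, 23.4]
wrist_force: [0.3, 0.1, 0.2]
grip_width: 0.0849
gripper_force: 0.0
```

servo_tool(increments=[34, -10, 10, 0, 34, -10, 10, 0, 5, -3, 20, 0, 0, 0, 0, 0])

```text
clock: 2.3
tool_pos: [0.5323, -0.3618, 0.222]
ee_rot: [-179.7, 0.0, 23.8]
wrist_force: [-0.8, 0.3, -1.0]
grip_width: 0.0853
gripper_force: 0.0
```

```bash
python3 - <<'E'
from h import *
# unwrap canister rim: find centre & slots
im=cv2.imread("pics/top0.png")
from scipy.ndimage import map_coordinates
hsv=cv2.cvtColor(im,cv2.COLOR_BGR2HSV).astype(float)
best=None
# rim brass mask centroid by fit of gasket: use dark ring minimal value fit
g=cv2.cvtColor(im,cv2.COLOR_BGR2GRAY).astype(float)
th=np.radians(np.arange(0,360,3))
def samp(I,c,r,z):
    return np.array([map_coordinates(I,[[p[1]],[p[0]]],order=1)[0] for p in (proj("top",[c[0]+r*np.cos(t),c[1]+r*np.sin(t),z]) for t in th)])
for dx in np.arange(-6,7,1.5):
    for dy in np.arange(-6,7,1.5):
        c=(.436+dx/1e3,-.143+dy/1e3)
        v=samp(g,c,.0505,.126).mean()
        if best is None or v<best[0]: best=(v,c)
print(best)
c=best[1];s=samp(hsv[...,1],c,.0445,.12)
print([(int(np.degrees(t).round()),int(x)) for t,x in zip(th,s) if x<130])
s=get_state();print(s["clock"],s["tool_pos"],s["ee_rot"],np.round(s["joint_positions"],1))
for c in("top","side"):
    optics.grab_frame(c)
    for q in tip_of(c,"mushroom")[:1]: print(c,q["score"],ray(c,q["xy"],0))
E
```

```text
Traceback (most recent call last):
  File "h.py", line 10, in proj
    K,E=cam(c);q=K@(E[:3,:3]@np.asarray(P,float)+E[:3,3]);return q[:2]/q[2]
        ~~~^^^
  File "h.py", line 4, in cam
    p=optics.camera_params(c);return np.array(p["camera_matrix"],float),np.array(p["extrinsics"],float)
ValueError: time passes only in moves, steps and waits
```

```bash
sed -i 's/^def cam(c):/from functools import lru_cache\n@lru_cache(None)\ndef cam(c):/' h.py
cat > rim.py <<'E'
from h import *
from scipy.ndimage import map_coordinates
im=cv2.imread("pics/top0.png")
hsv=cv2.cvtColor(im,cv2.COLOR_BGR2HSV).astype(float);g=cv2.cvtColor(im,cv2.COLOR_BGR2GRAY).astype(float)
th=np.radians(np.arange(0,360,3))
def samp(I,c,r,z):
    p=np.array([proj("top",[c[0]+r*np.cos(t),c[1]+r*np.sin(t),z]) for t in th])
    return map_coordinates(I,[p[:,1],p[:,0]],order=1)
c=min(((.436+dx/1e3,-.143+dy/1e3) for dx in range(-6,7) for dy in range(-6,7)),key=lambda c:samp(g,c,.0505,.126).mean())
print(c);s=samp(hsv[...,1],c,.0445,.12)
print([(int(np.degrees(t).round()),int(x)) for t,x in zip(th,s) if x<130])
E
python3 rim.py; python3 - <<'E'
from h import *
s=get_state();print(s["clock"],s["tool_pos"],s["ee_rot"],np.round(s["joint_positions"],1))
for c in("top","side"):
    cv2.imwrite(f"pics/{c}1.png",optics.grab_frame(c))
    for q in tip_of(c,"mushroom")[:1]: print(c,q["score"],ray(c,q["xy"],0))
E
```

```text
(0.434, -0.13899999999999998)
[(57, 102), (60, 70), (63, 61), (66, 58), (69, 57), (72, 58), (75, 53), (78, 49), (81, 57), (84, 85), (87, 126), (240, 117), (243, 106), (246, 96), (249, 82), (252, 73), (255, 76), (258, 74), (261, 70), (264, 80), (267, 129)]
2.3 [ 0.53226827 -0.36178995  0.22197766] [-1.79685751e+02  1.95105537e-02  2.38329115e+01] [ 52.8  30.4 -29.3  90.7  15.9  63.4 -46.5]
top 0.71 [ 0.52215883 -0.36483991  0.        ]
side 0.79 [ 0.52693256 -0.37294144  0.        ]
```

View pics/side1.png

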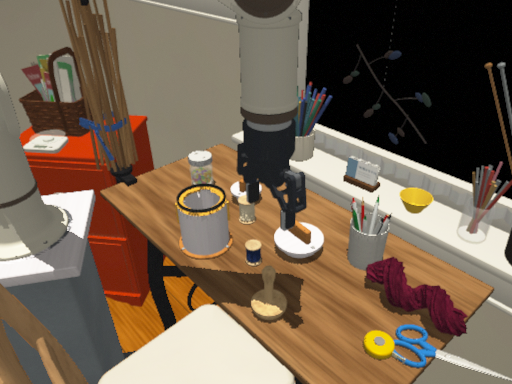

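The gripper hovers above the mushroom, whose knob is at about (269,270). I'm descending to grip the knob.

servo_tool(increments=[-4, 3, 20, 0, 0, 0, 25, 0, 0, 0, 25, 0, 0, 0, 25, 0, 0, 0, 25, 0, 0, 0, 8, 0, 0, 0, 2, 0, 0, 0, 0, 0])

```text
clock: 3.17
tool_pos: [0.5282, -0.3728, 0.0961]
ee_rot: [180.0, -0.0, 23.3]
wrist_force: [-0.4, -0.8, -0.4]
grip_width: 0.0856
gripper_force: 0.0
```

servo_tool(increments=[0, 0, 0, 0, 0, 0, 0, 0, 0, 0, 0, 0, 0, 0, 0, 0, 0, 0, 0, 0, 0, 0, 0, 0], fingers=-1, squeeze=40)

```text
clock: 3.67
tool_pos: [0.5288, -0.3716, 0.0962]
ee_rot: [179.9, -0.0, 23.4]
wrist_force: [-0.5, 0.8, 3.4]
grip_width: 0.0218
gripper_force: 38.9
```

servo_tool(increments=[0, 0, -10, 0, 0, 0, -25, 0, 0, 0, -30, 0, 0, 0, -30, 0, 0, 0, -30, 0, 0, 0, -30, 0, 0, 0, -12, 0, 0, 0, 0, 0])

```text
clock: 4.33
tool_pos: [0.5302, -0.3725, 0.2666]
ee_rot: [179.7, -0.2, 23.4]
wrist_force: [1.7, 1.1, -0.1]
grip_width: 0.0217
gripper_force: 39.3
```

```bash
python3 - <<'E'
from h import *
s=get_state();print(s["clock"],s["tool_pos"],s["ee_rot"],s["grip_width"],s["gripper_force"],s["wrist_force"])
o=[]
for c in("top","side"):
    cv2.imwrite(f"pics/{c}2.png",optics.grab_frame(c))
    for q in tip_of(c,"mushroom")[:1]: print(c,q["score"],q["xy"],ray(c,q["xy"],s["tool_pos"][2]-.096))
s=cv2.imread("pics/side2.png");t=cv2.imread("pics/top2.png")
W=np.hstack([cv2.resize(s[120:320,200:350],(390,520)),cv2.resize(t[120:290,230:400],(410,520))]);cv2.imwrite("pics/c2.png",W)
E
```

```text
4.3333 [ 0.53016144 -0.37248246  0.26660027] [179.6525661   -0.19974126  23.42546447] 0.021653432098717607 39.27841364289634 [ 1.67352228  1.08398    -0.06141513]
top 0.95 [375.6, 187.8] [ 0.53297877 -0.3748208   0.17060027]
side 0.6 [267.4, 240.9] [ 0.52661477 -0.37071942  0.17060027]
```

View pics/c2.png

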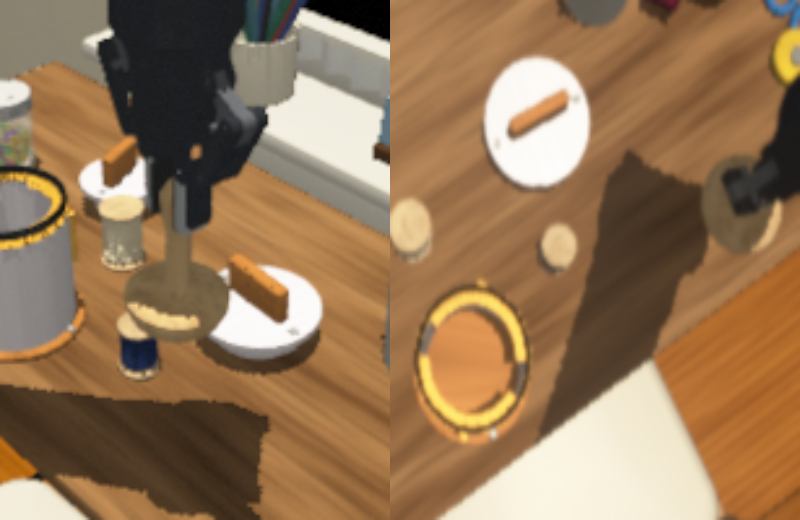

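The mushroom hangs straight, with its cap centred under the TCP. Next it goes over the canister.

servo_tool(increments=[0, -20, 0, 0, 1, -38, 0, 0, 1, -38, 0, 0, 1, -38, 0, 0, 1, -38, 0, 0, 0, -38, 0, 0, 0, -28, 0, 0, 0, -10, 0, 0])

```text
clock: 5.2
tool_pos: [0.4304, -0.1378, 0.2605]
ee_rot: [-179.8, 0.2, 23.7]
wrist_force: [-0.3, -0.6, -1.0]
grip_width: 0.0217
gripper_force: 39.4
```

servo_tool(increments=[0, 0, 0, 0, 0, 0, 0, 0])

```text
clock: 5.37
tool_pos: [0.433, -0.1429, 0.2616]
ee_rot: [-180.0, 0.1, 23.4]
wrist_force: [-0.1, 0.2, -0.9]
grip_width: 0.0216
gripper_force: 39.4
```

```bash
python3 - <<'E'
from h import *
s=get_state();print(s["clock"],s["tool_pos"],s["ee_rot"],np.round(s["joint_positions"],1))
for c in("top","side"):
    cv2.imwrite(f"pics/{c}3.png",optics.grab_frame(c))
    for q in tip_of(c,"mushroom")[:1]: print(c,q["score"],q["xy"],ray(c,q["xy"],s["tool_pos"][2]-.096))
    for q in tip_of(c,"mouth")[:1]: print(c,q["score"],q["xy"],ray(c,q["xy"],.12))
# rim fit from initial images: brass pixels (yellow) ellipse -> centre
for c,(x0,x1,y0,y1) in(("top",(225,305,200,275)),("side",(170,240,178,215))):
    im=cv2.imread(f"pics/{c}0.png");h=cv2.cvtColor(im,cv2.COLOR_BGR2HSV)
    m=np.zeros(im.shape[:2],np.uint8);m[y0:y1,x0:x1]=(((h[...,2]<75))[y0:y1,x0:x1])
    n,l,st,ce=cv2.connectedComponentsWithStats(m);k=1+st[1:,4].argmax()
    ys,xs=np.where(l==k);e=cv2.fitEllipse(np.c_[xs,ys].astype(np.float32));print(c,st[k],e,ray(c,e[0],.126))
E
```

```text
5.3667 [ 0.43300781 -0.14294166  0.26160224] [-1.79985433e+02  5.40668092e-02  2.34435327e+01] [ 49.6   8.3 -37.5 114.1   5.9  59.5 -57.2]
side 0.71 [201.1, 180.3] [ 0.4365882  -0.14081931  0.16560224]
side 0.96 [201.0, 199.1] [ 0.43197425 -0.14277187  0.12      ]Traceback (most recent call last):
  File "<stdin>", line 11, in <module>
ValueError: attempt to get argmax of an empty sequence
```

```bash
cat > gas.py <<'E'
from h import *
for c,(x0,x1,y0,y1) in(("top",(225,305,200,275)),("side",(170,240,178,215))):
    im=cv2.imread(f"pics/{c}0.png");h=cv2.cvtColor(im,cv2.COLOR_BGR2HSV);g=h[...,2]
    for T in(60,80,100) if c=="top" else (40,60):
        m=np.zeros(g.shape,np.uint8);m[y0:y1,x0:x1]=(g<T)[y0:y1,x0:x1]
        p=np.argwhere(m)[:,::-1].astype(np.float32)
        if len(p)>30:
            e=cv2.fitEllipse(p);print(c,T,len(p),np.round(e[0]+e[1],1),ray(c,e[0],.126))
    m=np.zeros(g.shape,np.uint8);m[y0:y1,x0:x1]=((h[...,0]>18)&(h[...,0]<32)&(h[...,1]>120)&(g>150))[y0:y1,x0:x1]
    p=np.argwhere(m)[:,::-1].astype(np.float32);e=cv2.fitEllipse(p);print(c,"brass",len(p),np.round(e[0]+e[1],1),ray(c,e[0],.12))
E
python3 gas.py
```

```text
top 100 42 [259.4 242.8  43.5 100.2] [ 0.42028366 -0.12963925  0.126     ]
top brass 378 [263.8 237.2  39.6  41.2] [ 0.43294473 -0.13938461  0.12      ]
side 40 150 [200.9 197.5  26.   47.1] [ 0.43204173 -0.14575975  0.126     ]
side 60 202 [200.8 197.5  26.1  47.3] [ 0.4317642  -0.14567873  0.126     ]
side brass 365 [201.  200.8  26.2  45. ] [ 0.43144109 -0.14936861  0.12      ]
```

servo_tool(increments=[0, 0, 15, 0, 0, 0, 15, 0, 0, 0, 10, 0, 0, 0, 10, 0, 0, 0, 10, 0, 0, 0, 5, 0])

```text
clock: 6.17
tool_pos: [0.4329, -0.1424, 0.196]
ee_rot: [-179.9, 0.1, 23.4]
wrist_force: [-1.4, -0.2, -1.6]
grip_width: 0.0217
gripper_force: 39.4
```

servo_tool(increments=[0, 0, 12, 0, 0, 0, 18, 0, 0, 0, 18, 0, 0, 0, 18, 0, 0, 0, 12, 0, 0, 0, 6, 0, 0, 0, 3, 0, 0, 0, 0, 0])

```text
clock: 6.83
tool_pos: [0.4334, -0.1424, 0.1101]
ee_rot: [-180.0, 0.0, 23.4]
wrist_force: [0.8, 0.5, -1.3]
grip_width: 0.0219
gripper_force: 39.4
```

servo_tool(increments=[0, 0, 2, 0, 0, 0, 2, 0, 0, 0, 1, 0, 0, 0, 0, 0])

```text
clock: 7.17
tool_pos: [0.4336, -0.1426, 0.1056]
ee_rot: [180.0, -0.0, 23.4]
wrist_force: [0.3, -0.9, -1.9]
grip_width: 0.0215
gripper_force: 39.4
```

servo_tool(increments=[0, 0, 1, 0, 0, 0, 1, 0, 0, 0, 1, 0, 0, 0, 1, 0, 0, 0, 0, 0])

```text
clock: 7.58
tool_pos: [0.4345, -0.1422, 0.1021]
ee_rot: [179.9, -0.1, 23.4]
wrist_force: [-1.4, 1.4, 6.7]
grip_width: 0.0216
gripper_force: 40.0
```

Contact with the floor at the expected height. I'll release a little and leave straight up.

servo_tool(increments=[0, 0, 0, 0, 0, 0, 0, 0, 0, 0, 0, 0, 0, 0, 0, 0, 0, 0, 0, 0], fingers=-0.2)

```text
clock: 8.0
tool_pos: [0.4332, -0.1425, 0.1012]
ee_rot: [-180.0, 0.0, 23.4]
wrist_force: [0.2, 0.8, 0.4]
grip_width: 0.0341
gripper_force: 0.0
```

servo_tool(increments=[0, 0, -3, 0, 0, 0, -6, 0, 0, 0, -12, 0, 0, 0, -20, 0, 0, 0, -30, 0, 0, 0, -30, 0, 0, 0, -30, 0, 0, 0, -10, 0])

```text
clock: 8.67
tool_pos: [0.4357, -0.1427, 0.2469]
ee_rot: [179.7, -0.3, 23.5]
wrist_force: [1.1, 0.6, -0.6]
grip_width: 0.034
gripper_force: 0.0
```

servo_tool(increments=[20, 18, 0, 0, 28, 24, 0, 0, 28, 24, 0, 0, 28, 24, 0, 0, 28, 24, 0, 0, 18, 16, 0, 0, 6, 7, 0, 0, 0, 0, 0, -4], fingers=0.05)

```text
clock: 9.33
tool_pos: [0.6328, -0.2068, 0.2414]
ee_rot: [-180.0, -0.0, 27.4]
wrist_force: [-0.1, 0.0, 0.5]
grip_width: 0.0448
gripper_force: 0.0
```

servo_tool(increments=[0, 0, 0, -7, 0, 0, 0, -7, 0, 0, 0, -7, 0, 0, 0, -7, 0, 0, 0, -7, 0, 0, 0, -7, 0, 0, 0, -7, 0, 0, 0, -7])

```text
clock: 10.0
tool_pos: [0.6306, -0.2062, 0.2421]
ee_rot: [-180.0, -0.0, 83.8]
wrist_force: [-1.2, 0.2, 0.6]
grip_width: 0.0448
gripper_force: 0.0
```

servo_tool(increments=[0, 0, 0, -7, 0, 0, 0, -7, 0, 0, 0, -7, 0, 0, 0, -7, 0, 0, 0, -4, 0, 0, 0, 0])

```text
clock: 10.5
tool_pos: [0.6306, -0.2064, 0.2419]
ee_rot: [-180.0, -0.1, 115.5]
wrist_force: [0.1, 0.4, 0.6]
grip_width: 0.0452
gripper_force: 0.0
```

```bash
cat > bar.py <<'E'
from h import *
# bar from the initial pictures: model fit. wood pixels surrounded by white disc
from scipy.optimize import minimize
M={}
for c in("top","side"):
    im=cv2.imread(f"pics/{c}0.png").astype(int)
    r=np.load(f"pics/lid_{c}.npy");M[c]=cv2.dilate(r.astype(np.uint8),np.ones((3,3)))*((im[...,2]-im[...,0])>60)
    n,l,st,ce=cv2.connectedComponentsWithStats(M[c].astype(np.uint8))
    u,v=proj(c,[.631,-.207,.05]);
    k=min(range(1,n),key=lambda k:np.hypot(*(ce[k]-[u,v])) if st[k,4]>40 else 1e9);M[c]=(l==k);print(c,st[k],ce[k])
def mask(c,x,y,a):
    P=[]
    R=np.array([[np.cos(a),-np.sin(a)],[np.sin(a),np.cos(a)]])
    for sx in(-33,33):
        for sy in(-7,7):
            q=R@[sx/1e3,sy/1e3]
            for z in(.032,.066):P.append(proj(c,[x+q[0],y+q[1],z]))
    h=cv2.convexHull(np.array(P,np.float32))
    m=np.zeros((384*4,512*4),np.uint8);cv2.fillConvexPoly(m,np.round(h*4+1.5).astype(int),255)
    return cv2.resize(m,(512,384),interpolation=cv2.INTER_AREA)/255.
for cs in(("top",),("side",),("top","side")):
    f=lambda p:sum(np.abs(mask(c,p[0]/1e3,p[1]/1e3,np.radians(p[2]))-M[c]).sum() for c in cs)
    b=min((minimize(f,[631+d,-207,-65+e],method="Nelder-Mead",options=dict(initial_simplex=np.array([[631+d,-207,-65+e],[636,-207,-65+e],[631,-202,-65+e],[631+d,-207,-57+e]]))) for d in(-3,3) for e in(-5,5)),key=lambda r:r.fun);print(cs,b.x.round(1),b.fun)
E
python3 bar.py; python3 - <<'E'
from h import *
s=get_state();print(s["clock"],s["tool_pos"],s["ee_rot"],np.round(s["joint_positions"],1))
for c in("top","side"):
    cv2.imwrite(f"pics/{c}4.png",optics.grab_frame(c))
    for n in("mushroom","lid"):
        for q in tip_of(c,n)[:1]: print(n,c,q["score"],ray(c,q["xy"],.006 if n[0]=="m" else 0))
s=cv2.imread("pics/side4.png");t=cv2.imread("pics/top4.png")
W=np.hstack([cv2.resize(s[130:270,170:330],(400,350)),cv2.resize(t[120:280,220:380],(400,350))]);cv2.imwrite("pics/c4.png",W)
E
```

```text
top [280 149  24  15 146] [291.33561644 156.15068493]
side [287 218  24  25 331] [298.79456193 229.48640483]
('top',) [ 635.8 -207.7  -60.2] 92.14117647058822
('side',) [ 634.  -204.3  -73.9] 83.05882352941177
('top', 'side') [ 633.9 -205.4  -69.2] 194.15686274509804
10.5 [ 0.63060171 -0.20635932  0.24191137] [-1.79978874e+02 -5.15654081e-02  1.15547083e+02] [ 50.5  38.5 -53.5  86.2  31.8  71.5  18.3]
mushroom top 0.77 [ 0.43455739 -0.1420938   0.006     ]
lid top 0.73 [ 0.6377777  -0.20895012  0.        ]
lid side 0.94 [ 0.63285703 -0.19947951  0.        ]
```

View pics/c4.png

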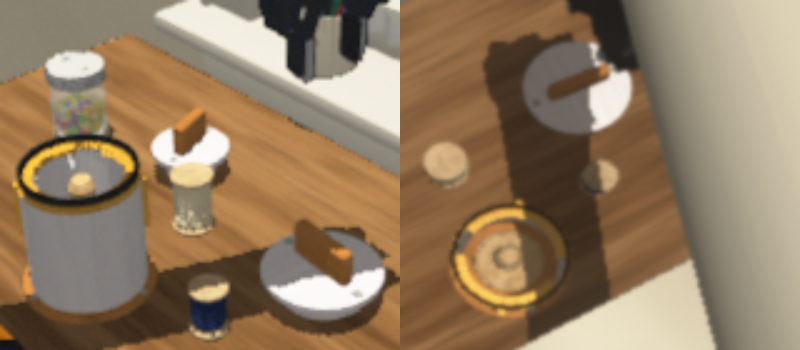

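The mushroom stands centred in the canister: its knob shows in the mouth in both views, at crop pixels (82,185) and (508,255). The mask fit of the bar was poor, so I'll make a cleaner lid estimate.

```bash
python3 - <<'E'
from h import *
for c in("top","side"):
    r=np.load(f"pics/lid_{c}.npy").astype(np.uint8)
    cn=max(cv2.findContours(r,cv2.RETR_EXTERNAL,cv2.CHAIN_APPROX_NONE)[0],key=len)
    e=cv2.fitEllipse(cn);print(c,np.round(e[0]+e[1],1),ray(c,e[0],.030 if c=="top" else .029))
    im=cv2.imread(f"pics/{c}0.png").astype(int);m=(r>0)&((im[...,2]-im[...,0])>60)
    m[:,:280]=0
    n,l,st,ce=cv2.connectedComponentsWithStats(m.astype(np.uint8))
    k=1+np.argmax([st[i,4]*(np.hypot(*(ce[i]-e[0]))<12) for i in range(1,n)])
    p=np.argwhere(l==k)[:,::-1];w=np.array([ray(c,q,.066) for q in p])[:,:2];w0=w.mean(0)
    U,S,V=np.linalg.svd(w-w0,full_matrices=False);print(st[k],w0,np.degrees(np.arctan2(V[0,1],V[0,0])),2*np.sqrt(3)*S/np.sqrt(len(w)))
im=cv2.imread("pics/side0.png");print('\n'.join(' '.join('%3d'%(int(a[2])-int(a[0])) for a in im[y,283:315]) for y in range(216,246,3)))
E
```

```text
top [290.5 159.6  40.5  42. ] [ 0.63404238 -0.20780383  0.03      ]
[280 149  24  15 146] [ 0.63268479 -0.20706852] 115.70944651251904 [0.06321157 0.013918  ]
side [297.9 239.   35.7  47.8] [ 0.63059873 -0.2133419   0.029     ]
[288 219  23  24 309] [ 0.62776085 -0.22822331] -77.17229466710512 [0.07277158 0.03027367]
 93  94  94  95  98 100 101  99  95  97 100 101  99  99 100 101 103 104 106 106 103 102 100  98  98  96  99  98 101 104 104 106
100  97  96  96  93 121 149 155 153 158 157 146 121 106 101 100 102 100  98 101 101 104 106 107 103 103 101 100 100 103 102 102
104 103 103 100  80  73  80  93 120 139 148 146 157 161 160 131  85  62  45  37  41  55  61  77  93 100 104 105 102 102 101 102
 17  12   9   9  28  49  75  75  74  77  80  92 115 127 152 157 159 159 158 107  32  11   6   4   4   4   4   4   8  23  54  82
  4   4   4   4  21  46  67  70  73  72  75  69  73  77  78  89 117 141 155 158 160 157 158 132  37  10   4   3   4   3   3   4
  3   4   4   4   4  11  29  46  72  70  69  68  68  70  74  71  73  77  75  84 114 140 153 157 160 155 150  91  12   3   3   3
  4   4   3   3   4   4   3   3   3  11  32  55  68  70  69  68  69  70  71  71  72  73  73  77  82  82  81  61  10   2   3   3
  4   4   4   3   3   3   3   3   3   3   3   4   4  12  36  57  71  71  69  67  70  74  74  76  75  74  71  55  11   3   3   3
  3   3   3   3   3   4   3   4   4   4   4   3   3   3   2   2   3  13  36  57  71  68  68  71  72  69  68  42   9   3   3   4
  4   4   4   3   3   3   3   3   3   2   3   3   3   4   4   3   4   3   3   2   3  12  35  56  59  41  20   7   3   2   3   3
```

servo_tool(increments=[-1, 1, 20, 0, 0, 1, 35, 0, 0, 0, 35, 0, 0, 0, 35, 0, 0, 0, 30, 0, 0, 0, 20, 0, 0, 0, 10, 0, 0, 0, 3, 0])

```text
clock: 11.47
tool_pos: [0.6319, -0.2059, 0.0522]
ee_rot: [-179.9, -0.1, 115.4]
wrist_force: [-0.3, -0.9, -0.3]
grip_width: 0.0446
gripper_force: 0.0
```

servo_tool(increments=[0, 0, 0, 0, 0, 0, 0, 0])

```text
clock: 11.63
tool_pos: [0.6345, -0.2062, 0.0559]
ee_rot: [179.9, 0.1, 115.4]
wrist_force: [-0.5, 0.3, 0.4]
grip_width: 0.0448
gripper_force: 0.0
```

servo_tool(increments=[0, 0, 2, 0, 0, 0, 0, 0, 0, 0, 0, 0, 0, 0, 0, 0, 0, 0, 0, 0], fingers=-1, squeeze=80)

```text
clock: 12.05
tool_pos: [0.6341, -0.2065, 0.0536]
ee_rot: [179.9, 0.1, 115.4]
wrist_force: [-0.7, 0.3, 6.3]
grip_width: 0.0125
gripper_force: 78.4
```

servo_tool(increments=[0, 0, 0, 0, 0, 0, 0, 0])

```text
clock: 12.22
tool_pos: [0.6341, -0.2065, 0.0536]
ee_rot: [179.9, 0.1, 115.4]
wrist_force: [-0.7, 0.1, 6.3]
grip_width: 0.0128
gripper_force: 78.4
```

servo_tool(increments=[0, 0, -10, 0, 0, 0, -20, 0, 0, 0, -28, 0, 0, 0, -28, 0, 0, 0, -28, 0, 0, 0, -28, 0, 0, 0, -18, 0, 0, 0, 0, 0])

```text
clock: 12.88
tool_pos: [0.6355, -0.206, 0.2175]
ee_rot: [179.7, 0.3, 115.4]
wrist_force: [0.1, 0.7, -0.8]
grip_width: 0.0122
gripper_force: 78.1
```

```bash
python3 - <<'E'
from h import *
s=get_state();print(s["clock"],s["tool_pos"],s["ee_rot"],s["grip_width"],s["gripper_force"],s["wrist_force"],s["wrist_torque"])
z=s["tool_pos"][2]-.0536
for c in("top","side"):
    cv2.imwrite(f"pics/{c}5.png",optics.grab_frame(c))
    for n,dz in(("lid",0),("lug",.0115)):
        for q in tip_of(c,n)[:1]: print(n,c,q["score"],q["xy"],ray(c,q["xy"],z+dz))
E
```

```text
12.8833 [ 0.63550954 -0.20603231  0.21750011] [179.69825785   0.2614283  115.43158409] 0.012175491070551724 78.07623624801636 [ 0.12682948  0.73869103 -0.84563992] [ 0.0389526  -0.07034808 -0.03344425]
lid top 0.79 [293.1, 143.7] [ 0.632565   -0.20341012  0.16390011]
lid side 0.88 [298.2, 186.1] [ 0.62834205 -0.20749012  0.16390011]
lug side 0.66 [313.5, 189.2] [ 0.64880308 -0.24276658  0.17540011]
```

View pics/side5.png

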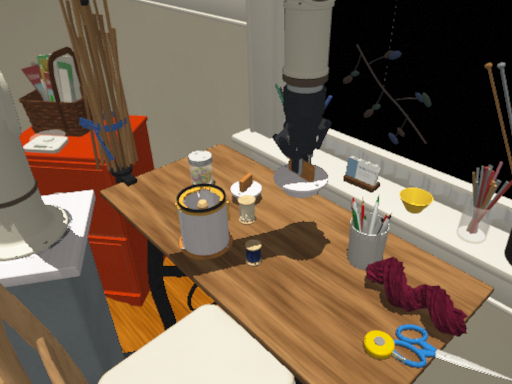

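The lid is held level at about (300,180). Next I'll carry it over the canister and turn it to the slot direction.

servo_tool(increments=[12, -13, 0, 0, 22, -24, 0, 0, 24, -26, 0, 0, 24, -26, 0, 0, 24, -26, 0, 0, 20, -22, 0, 0, 13, -14, 0, 0, 5, -5, 0, 0])

```text
clock: 13.85
tool_pos: [0.4265, -0.1422, 0.2109]
ee_rot: [-179.7, -0.1, 115.5]
wrist_force: [-0.5, 0.6, -1.7]
grip_width: 0.0123
gripper_force: 78.3
```

servo_tool(increments=[0, 0, 0, 5, 0, 0, 0, 7, 0, 0, 0, 7, 0, 0, 0, 7, 0, 0, 0, 7, 0, 0, 0, 7, 0, 0, 0, 3, 0, 0, 0, 0])

```text
clock: 14.52
tool_pos: [0.431, -0.1431, 0.2121]
ee_rot: [180.0, -0.0, 72.3]
wrist_force: [0.5, -0.4, -1.7]
grip_width: 0.0126
gripper_force: 78.3
```

servo_tool(increments=[0, 0, 0, 0, 0, 0, 0, 0])

```text
clock: 14.68
tool_pos: [0.4307, -0.143, 0.2121]
ee_rot: [-180.0, -0.0, 72.5]
wrist_force: [-0.2, -0.8, -1.7]
grip_width: 0.0126
gripper_force: 78.3
```

```bash
python3 - <<'E'
from h import *
s=get_state();print(s["clock"],s["tool_pos"],s["ee_rot"],np.round(s["joint_positions"],1),s["wrist_torque"])
z=s["tool_pos"][2]-.0536
for c in("side","top"):
    im=optics.grab_frame(c);cv2.imwrite(f"pics/{c}6.png",im)
    for n,dz in(("lid",0),("lug",.0115),("mouth",None)):
        for q in tip_of(c,n)[:1]: print(n,c,q["score"],q["xy"],ray(c,q["xy"],z+dz if dz is not None else .12))
s=cv2.imread("pics/side6.png");cv2.imwrite("pics/c6.png",np.hstack([cv2.resize(s[120:260,140:260],(480,560),interpolation=cv2.INTER_CUBIC),cv2.resize(cv2.imread("pics/top6.png")[180:300,230:300],(310,531))[:531].copy() if 0 else cv2.resize(cv2.imread("pics/top6.png")[190:290,225:305],(320,400))[:400].repeat(1,0) if 0 else cv2.resize(cv2.imread("pics/top6.png")[170:310,225:305],(320,560))]))
E
```

```text
14.6833 [ 0.43070448 -0.14297558  0.21209964] [-1.79987842e+02 -3.28053598e-02  7.25495339e+01] [ 63.2  15.9 -54.6 117.2  15.9  54.5 -17.2] [-0.02048187  0.01663878  0.00447052]
lid side 0.85 [195.7, 182.7] [ 0.42497852 -0.13607898  0.15849964]
lug side 0.78 [192.8, 187.4] [ 0.41724622 -0.17171883  0.16999964]
mouth side 0.64 [200.8, 200.6] [ 0.43101011 -0.14842213  0.12      ]
```

View pics/c6.png

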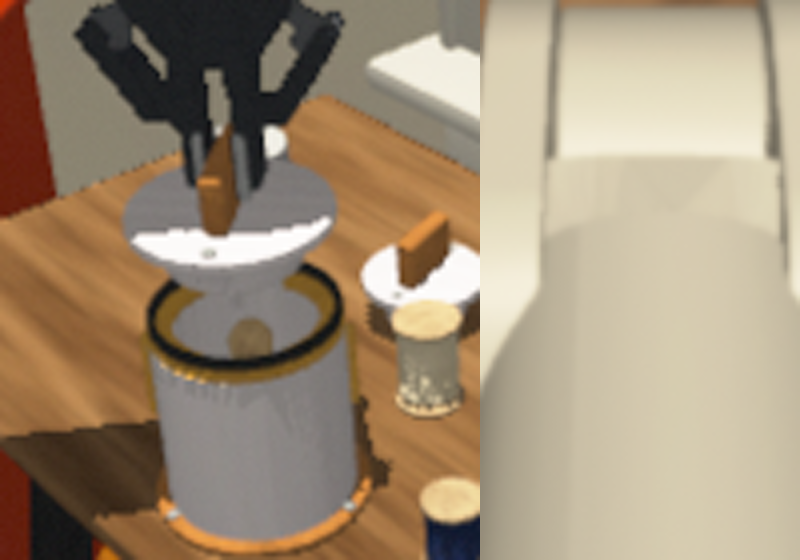

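```bash
cat > disc.py <<'E'
from h import *
t=np.linspace(0,2*np.pi,721)
def hull(x,y,r,zs):
    P=np.array([proj("side",[x+r*np.cos(a),y+r*np.sin(a),z]) for z in zs for a in t]);return P[:,0].min(),P[:,0].max(),P[:,1].min(),P[:,1].max()
z0=.2121-.0536
print("pred disc at TCP",np.round(hull(.4307,-.143,.055,(z0+.024,z0+.032)),1))
print("pred disc +5mm bar",np.round(hull(.4307+.005*.3,-.143+.005*.954,.055,(z0+.024,z0+.032)),1))
print("pred gasket @ .433,-.143",np.round(hull(.433,-.143,.0525,(.126,)),1), np.round(hull(.432,-.1457,.0525,(.126,)),1))
g=cv2.cvtColor(cv2.imread("pics/side6.png"),cv2.COLOR_BGR2HSV)
for y in (172,174,176,178): print(y,"L",g[y,167:177,1].tolist(),"R",g[y,218:230,1].tolist())
for x in(185,192,198,204,210):print(x,g[178:196,x,2].tolist())
E
python3 disc.py
```

```text
pred disc at TCP [170.2 224.2 158.  188.6]
pred disc +5mm bar [170.9 224.6 156.9 187.2]
pred gasket @ .433,-.143 [176.5 225.7 183.8 211.1] [176.1 225.5 184.4 211.9]
172 L [151, 146, 147, 127, 55, 12, 12, 14, 12, 12] R [12, 8, 12, 12, 12, 12, 107, 147, 150, 146, 145, 149]
174 L [153, 154, 154, 89, 28, 14, 12, 14, 14, 14] R [14, 10, 15, 15, 17, 42, 119, 143, 143, 148, 144, 147]
176 L [148, 151, 151, 110, 39, 10, 12, 12, 12, 12] R [5, 2, 4, 9, 20, 97, 136, 142, 142, 140, 141, 144]
178 L [147, 145, 145, 119, 45, 14, 14, 14, 16, 16] R [5, 11, 12, 27, 97, 140, 144, 144, 142, 141, 141, 142]
185 [252, 252, 252, 252, 252, 252, 251, 236, 155, 140, 129, 129, 121, 107, 113, 123, 122, 121]
192 [136, 224, 252, 248, 214, 195, 214, 248, 203, 148, 135, 127, 128, 132, 131, 128, 129, 131]
198 [210, 252, 252, 253, 252, 252, 253, 247, 183, 148, 134, 129, 130, 131, 133, 129, 124, 123]
204 [212, 253, 253, 253, 253, 252, 248, 196, 147, 134, 130, 133, 130, 129, 127, 130, 132, 130]
210 [253, 253, 253, 253, 250, 219, 141, 138, 128, 125, 125, 122, 121, 125, 128, 130, 130, 130]
```

```bash
cat >> disc.py <<'E'
print("----")
a=np.radians(72.5);d=np.array([np.cos(a),np.sin(a)]);n=np.array([-d[1],d[0]])
for off in(0,.005):
    c=np.array([.4307,-.143])+off*d
    for s in(-1,1):
        for h in(.032,.066):
            print(off,s,h,proj("side",[*(c-.033*d+s*.007*n),z0+h]).round(1))
print("rest disc",np.round(hull(.6327,-.2071,.055,(.024,.032)),1))
g0=cv2.cvtColor(cv2.imread("pics/side0.png"),cv2.COLOR_BGR2HSV)
for x in(290,297,304):print(x,"rows 248+",g0[248:264,x,2].tolist())
print("L",g0[236,270:280,1].tolist(),"R",g0[236,318:328,1].tolist(), "top row",[g0[218:232,x,1].tolist() for x in(303,308)])
im=cv2.imread("pics/side6.png")
cv2.imwrite("pics/c7.png",cv2.resize(im[150:195,165:230],(780,540),interpolation=cv2.INTER_CUBIC))
E
python3 disc.py | sed -n '/----/,$p'
```

```text
----
0 -1 0.032 [197.1 179.4]
0 -1 0.066 [195.4 164.5]
0 1 0.032 [190.2 179.1]
0 1 0.066 [188.3 164.2]
0.005 -1 0.032 [197.6 178.1]
0.005 -1 0.066 [195.9 163.2]
0.005 1 0.032 [190.8 177.8]
0.005 1 0.066 [188.9 163. ]
rest disc [273.2 323.1 221.1 255.5]
290 rows 248+ [252, 252, 252, 248, 209, 145, 130, 121, 95, 76, 80, 80, 79, 75, 122, 173]
297 rows 248+ [252, 252, 252, 252, 251, 231, 150, 134, 131, 120, 84, 70, 70, 71, 75, 100]
304 rows 248+ [252, 252, 252, 252, 250, 230, 147, 133, 131, 115, 70, 69, 67, 68, 68, 110]
L [147, 147, 147, 132, 14, 4, 3, 3, 3, 3] R [2, 3, 3, 3, 2, 39, 132, 146, 144, 144] top row [[145, 142, 143, 135, 46, 4, 5, 33, 147, 173, 174, 176, 177, 172], [145, 144, 145, 142, 137, 62, 9, 4, 3, 3, 10, 79, 174, 174]]
```

View pics/c7.png

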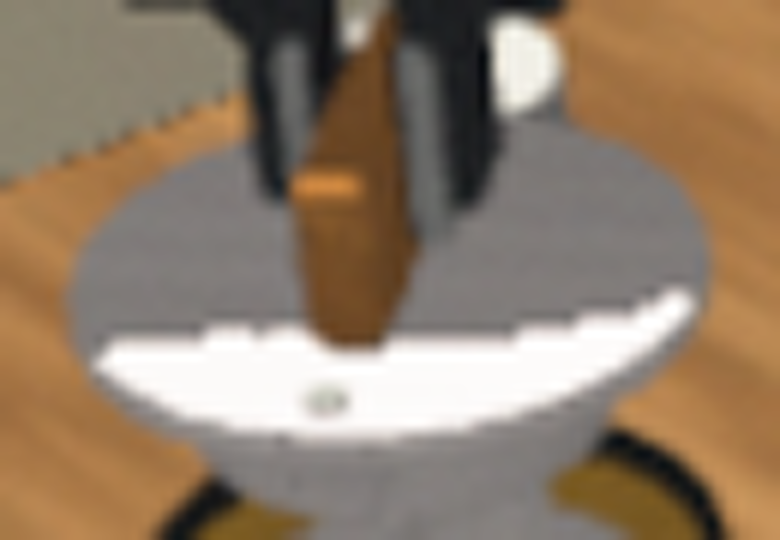

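The enlarged side view shows the bar's front foot at (191–197,179), which matches the prediction. So the lid sits centred in the jaws within about 1.5 mm, and its turn looks right. I'll shift 2 mm and go down.

servo_tool(increments=[0, 2, 5, 0, 0, 0, 10, 0, 0, 0, 10, 0, 0, 0, 8, 0, 0, 0, 4, 0, 0, 0, 0, 0])

```text
clock: 15.58
tool_pos: [0.4314, -0.1432, 0.1738]
ee_rot: [-179.8, -0.0, 72.4]
wrist_force: [0.4, 0.4, -0.9]
grip_width: 0.0127
gripper_force: 78.3
```

servo_tool(increments=[0, 0, 2, 0, 0, 0, 2, 0, 0, 0, 2, 0, 0, 0, 0, 0])

```text
clock: 15.92
tool_pos: [0.4319, -0.1428, 0.1691]
ee_rot: [-179.9, -0.0, 72.4]
wrist_force: [-0.9, 3.6, -2.2]
grip_width: 0.0127
gripper_force: 78.2
```

servo_tool(increments=[1, 0, 1, 0, 0, 0, 2, 0, 0, 0, 0, 0, 0, 0, 0, 0])

```text
clock: 16.25
tool_pos: [0.4323, -0.1422, 0.1659]
ee_rot: [-180.0, -0.0, 72.4]
wrist_force: [-1.0, 4.3, -3.5]
grip_width: 0.0128
gripper_force: 78.0
```

servo_tool(increments=[1.5, 0, 1, 0, 0, 0, 2, 0, 0, 0, 0, 0, 0, 0, 0, 0])

```text
clock: 16.58
tool_pos: [0.4332, -0.1414, 0.1632]
ee_rot: [180.0, -0.0, 72.4]
wrist_force: [-1.2, 1.8, -2.4]
grip_width: 0.013
gripper_force: 78.2
```

servo_tool(increments=[0.7, 0, 2, 0, 0, 0, 2, 0, 0, 0, 0, 0, 0, 0, 0, 0])

```text
clock: 16.92
tool_pos: [0.4336, -0.141, 0.1593]
ee_rot: [180.0, 0.0, 72.4]
wrist_force: [-1.7, 1.1, -2.7]
grip_width: 0.0127
gripper_force: 78.4
```

servo_tool(increments=[0.3, -0.5, 2, 0, 0, 0, 2, 0, 0, 0, 2, 0, 0, 0, 0, 0])

```text
clock: 17.25
tool_pos: [0.4334, -0.1407, 0.1534]
ee_rot: [179.9, 0.0, 72.4]
wrist_force: [-0.3, -0.8, 3.2]
grip_width: 0.0126
gripper_force: 79.1
```

On the gasket at the right height, so the lugs are in the slots. Pressing home now.

servo_tool(increments=[0, 0, 1.5, 0, 0, 0, 1.5, 0, 0, 0, 1.5, 0, 0, 0, 0, 0])

```text
clock: 17.58
tool_pos: [0.4335, -0.1407, 0.1497]
ee_rot: [180.0, 0.1, 72.4]
wrist_force: [-4.0, -0.8, 12.8]
grip_width: 0.0127
gripper_force: 80.4
```

servo_tool(increments=[0, 0, 0, 3, 0, 0, 0, 4, 0, 0, 0, 4, 0, 0, 0, 4, 0, 0, 0, 0])

```text
clock: 18.0
tool_pos: [0.4345, -0.1405, 0.1497]
ee_rot: [179.8, -0.0, 57.2]
wrist_force: [1.1, -0.4, 7.4]
grip_width: 0.0127
gripper_force: 79.6
```

```bash
python3 -c "
from h import *
s=get_state();print(s['tool_pos'],s['ee_rot'],s['wrist_force'],s['wrist_torque'])"
```

```text
[ 0.43448593 -0.14048063  0.14970172] [ 1.79824275e+02 -3.34130418e-02  5.72410192e+01] [ 1.07479636 -0.44649868  7.38600115] [-0.14973806 -0.0327555  -0.1065667 ]
```

servo_tool(increments=[0, 0, 0.5, 6, 0, 0, 0, 6, 0, 0, 0, 6, 0, 0, 0, 6, 0, 0, 0, 6, 0, 0, 0, 6, 0, 0, 0, 6, 0, 0, 0, 6])

```text
clock: 18.67
tool_pos: [0.4349, -0.1409, 0.1497]
ee_rot: [179.9, -0.2, 9.2]
wrist_force: [-0.3, -1.3, 11.1]
grip_width: 0.0126
gripper_force: 80.1
```

servo_tool(increments=[0, 0, 0, 5, 0, 0, 0, 5, 0, 0, 0, 4, 0, 0, 0, 2, 0, 0, 0, 0])

```text
clock: 19.08
tool_pos: [0.4347, -0.1412, 0.1497]
ee_rot: [179.9, -0.2, -6.7]
wrist_force: [-0.6, -1.2, 10.7]
grip_width: 0.0125
gripper_force: 80.1
```

```bash
python3 -c "
from h import *
s=get_state();print(s['tool_pos'],s['ee_rot'],s['wrist_force'],s['wrist_torque'])"
```

```text
[ 0.4347432  -0.14124546  0.14970271] [179.88377612  -0.2086401   -6.66421824] [-0.57359491 -1.22061513 10.73987958] [-0.4065407   0.33309184 -0.01709219]
```

servo_tool(increments=[0, 0, 0, 1, 0, 0, 0, 1, 0, 0, 0, 1, 0, 0, 0, 0])

```text
clock: 19.42
tool_pos: [0.4347, -0.1412, 0.1497]
ee_rot: [179.9, -0.2, -9.6]
wrist_force: [-0.3, -2.0, 10.3]
grip_width: 0.0128
gripper_force: 80.2
```

```bash
python3 -c "
from h import *
s=get_state();print(s['tool_pos'],s['ee_rot'],s['wrist_force'],s['wrist_torque'])"
```

```text
[ 0.43470146 -0.14124239  0.14966674] [179.89971091  -0.2064029   -9.59568161] [-0.30385494 -2.04559869 10.31285276] [-0.34198435  0.35188421  0.17468006]
```

servo_tool(increments=[0, 0, 0, 1, 0, 0, 0, 1, 0, 0, 0, 0])

```text
clock: 19.67
tool_pos: [0.4348, -0.1411, 0.1497]
ee_rot: [179.9, -0.2, -11.6]
wrist_force: [0.7, -1.3, 11.2]
grip_width: 0.0125
gripper_force: 80.2
```

```bash
python3 -c "
from h import *
s=get_state();print(s['tool_pos'],s['ee_rot'],s['wrist_force'],s['wrist_torque'])"
```

```text
[ 0.43475168 -0.14109073  0.149672  ] [179.91364175  -0.21436216 -11.57154748] [ 0.69392219 -1.28459602 11.21278368] [-0.31951936  0.28291445  0.25057241]
```

The twist torque is rising, so the stop has been reached. I'll back off 3°, ease up into the pocket and release.

servo_tool(increments=[0, 0, 0, -1.5, 0, 0, 0, -1.5, 0, 0, 0, 0, 0, 0, -2, 0, 0, 0, -2, 0, 0, 0, 0, 0])

```text
clock: 20.17
tool_pos: [0.4344, -0.1405, 0.1531]
ee_rot: [180.0, -0.2, -8.6]
wrist_force: [1.7, -0.2, 4.8]
grip_width: 0.0124
gripper_force: 79.1
```

```bash
python3 -c "
from h import *
s=get_state();print(s['tool_pos'],s['ee_rot'],s['wrist_force'],s['wrist_torque'])"
```

```text
[ 0.43444215 -0.14054243  0.15314929] [ 1.79977312e+02 -1.77488336e-01 -8.57286375e+00] [ 1.74967729 -0.23717609  4.82434188] [-0.10410176 -0.34111662 -0.00356532]
```

servo_tool(increments=[0, 0, -1, 0, 0, 0, 0, 0])

```text
clock: 20.33
tool_pos: [0.4337, -0.1403, 0.1536]
ee_rot: [180.0, -0.1, -8.6]
wrist_force: [2.6, -0.4, 3.3]
grip_width: 0.0128
gripper_force: 79.0
```

servo_tool(increments=[0, 0, 0, 0, 0, 0, 0, 0, 0, 0, 0, 0, 0, 0, 0, 0, 0, 0, 0, 0], fingers=-0.1)

```text
clock: 20.75
tool_pos: [0.4324, -0.1401, 0.1529]
ee_rot: [-180.0, 0.1, -8.6]
wrist_force: [-0.2, 0.5, 0.6]
grip_width: 0.0383
gripper_force: 0.0
```

servo_tool(increments=[0, 0, -10, 0, 0, 0, -20, 0, 0, 0, -30, 0, 0, 0, -30, 0, 0, 0, -30, 0])

```text
clock: 21.17
tool_pos: [0.4326, -0.1398, 0.2751]
ee_rot: [-180.0, 0.0, -8.5]
wrist_force: [0.8, -0.1, 0.3]
grip_width: 0.0381
gripper_force: 0.0
```

servo_tool(increments=[38, 0, 0, 0, 38, 0, 0, 0, 38, 0, 0, 0, 38, 0, 0, 0, 38, 0, 0, 0, 20, 0, 0, 0, 0, 0, 0, 0])

```text
clock: 21.75
tool_pos: [0.644, -0.1715, 0.2729]
ee_rot: [-179.9, -0.1, -8.6]
wrist_force: [-0.7, 0.8, -0.2]
grip_width: 0.0385
gripper_force: 0.0
```

```bash
python3 - <<'E'
from h import *
s=get_state();print(s['clock'],s['tool_pos'],s['wrist_force'])
for c in("side","top"):
    cv2.imwrite(f"pics/{c}8.png",optics.grab_frame(c))
    for n,z in(("lid",.1005),("lug",.112)):
        for q in tip_of(c,n)[:2]: print(n,c,round(q["score"],2),q["xy"],ray(c,q["xy"],z).round(4))
t=cv2.imread("pics/top8.png");g=t.astype(int)
m=((g[...,2]-g[...,0])>60).astype(np.uint8);u,v=proj("top",[.433,-.142,.166]).astype(int);print(u,v)
k=np.zeros_like(m);cv2.circle(k,(u,v),17,1,-1);m&=k
p=np.argwhere(m)[:,::-1];
if len(p)>20:
    w=np.array([ray("top",q,.166) for q in p])[:,:2];U,S,V=np.linalg.svd(w-w.mean(0),full_matrices=False)
    print(len(p),w.mean(0),np.degrees(np.arctan(V[0,1]/V[0,0])),2*np.sqrt(3)*S/np.sqrt(len(w)))
s=cv2.imread("pics/side8.png")
cv2.imwrite("pics/c8.png",np.hstack([cv2.resize(t[195:285,220:310],(400,400),interpolation=2),cv2.resize(s[150:265,145:260],(400,400),interpolation=2)]))
E
```

```text
21.75 [ 0.64396441 -0.17149174  0.2729251 ] [-0.66169834  0.78465716 -0.20032379]
lid side 0.58 [201.9, 206.7] [ 0.4321 -0.1435  0.1005]
lug side 0.75 [178.5, 196.8] [ 0.3847 -0.1101  0.112 ]
lid top 0.75 [263.7, 239.5] [ 0.429  -0.1392  0.1005]
lid top 0.44 [261.1, 255.4] [ 0.3938 -0.1333  0.1005]
lug top 0.9 [260.2, 257.6] [ 0.3888 -0.1313  0.112 ]
265 235
```

View pics/c8.png

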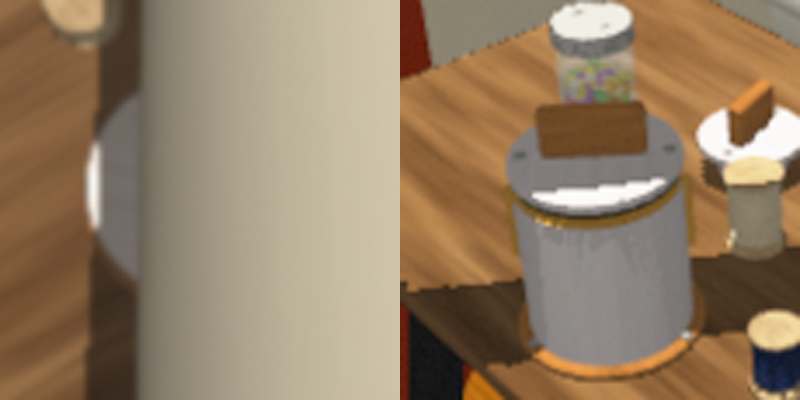

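The side view shows the lid seated level, with its lug marks at crop pixels (518,155) and (670,148). They line up with the ribs to within about 2°, and the jar, spools and small lid look in place. I'm handing the job in.

```bash
python3 -c "
from bench import ticket
print(ticket.job_done())"
```

```text
the job is handed in; nothing more can be done
None
```

The mushroom stands cap down in the canister and the wider lid is on and locked; I handed the job in at about 22 s, with no verdict returned. The last side view showed the lid level and its lugs about in line with the ribs.

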